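# Clamp the clay reclaimer and feed it the scraps

### The job

Get the clay reclaimer going: slide the steel turning bar through the loop of the brass screw eye and use it to turn the screw clockwise (seen from above) until it is fully home, not with the fingers on the eye itself. Lay the bar back in its V rack, and only after clamping push every cream clay scrap on the table down through the sprung flap into the bin, so that the flap shuts again behind them. Leave the jar, mug, blue bowl and tin where they are.

Things in the scene. Friction and masses are not known exactly. Their poses are not given: they have to be found in the camera images.
- reclaimer: Fixed machine. Origin on the table, x away from the robot, y left. Its -y half: green feed bin 266 x 128 mm, rim 152 mm high, inside x -59 to +195, y -148 to -32 mm; polished steel slides carry scraps to the back; open mouth with flap up to x +57, clear roof beyond. Its +y half: dark C-shaped clamp frame, 160 mm high, with a brass screw eye on top.
- mouth (a point): Centre of the bin's mouth at rim height (152 mm); axes as the reclaimer. The mouth is 116 mm in x and 116 mm in y, free between the walls, so gripper fingers fit in when they are not opened wide.
- flap (a joint): Grey sprung flap 110 x 112 mm lying in the mouth, its top 4 mm under the rim, hinged along the mouth's edge nearest the robot: 0 = shut (level), up to 0.85 rad = sloping steeply down into the bin. A weak spring (under 1 N at its middle) shuts it; a scrap set on it and pushed down opens it and, let go some 30 to 40 mm under the rim, slides off towards the far wall into the bin, then the flap shuts by itself.
- eye (a joint): Angle of the brass screw eye about its upright axis: grows as it is turned clockwise seen from above (tightened). 0 = slack, 4.2 rad = stop, screwed fully home. It starts between 0 and 0.6, sinks 1.3 mm per rad and turns stiffly (0.2 N m); it stays where it is left.
- eye_loop (a point): Centre of the screw eye's loop, about 195 to 200 mm above the table, over the screw's axis. The loop is an upright ring of 8 mm brass wire, hole 22 mm across, outside 38 mm; the x axis of this point runs level through the hole (either way), turning with the screw. A bar in the loop has free play: it leads the loop by about 0.8 rad before it drives it. Nothing but the loop and its shank within 200 mm stands higher than 160 mm.
- bar: Loose steel turning bar, 12 mm diameter, 160 g, lying level. x axis along the bar towards its bare tip. Origin on its axis, in the middle of the black grip sleeve (16 mm diameter, from x -35 to +35 mm); the tip is at x +135 mm, a red ball (22 mm) on the tail at x -85 mm.
- rack: Fixed wooden rack of the bar, base 190 x 80 x 12 mm, two 12 mm thick V-notched supports at x -55 and +75 mm, each 90 degrees, open upwards, mouth about 48 mm wide at 78 mm height. Origin under it on the table; x along the bar. With the bar home, the bar's origin lies on the rack's x = 0, y = 0 at 63 mm height, tip towards +x.
- scrap0: Cream-coloured clay offcut, a rounded bar 58 (x) x 34 (y) x 30 mm high, two dark lines on top, 115 g. Origin under its centre. May be absent.
- scrap1: Cream-coloured clay offcut, a rounded bar 58 (x) x 34 (y) x 30 mm high, two dark lines on top, 115 g. Origin under its centre. May be absent.
- scrap2: Cream-coloured clay offcut, a rounded bar 58 (x) x 34 (y) x 30 mm high, two dark lines on top, 115 g. Origin under its centre. May be absent.
- scrap3: Cream-coloured clay stub, an upright disc 44 mm in diameter, 34 mm high, 100 g. Origin under its centre. May be absent.
- scrap4: Cream-coloured clay stub, an upright disc 44 mm in diameter, 34 mm high, 100 g. Origin under its centre. May be absent.
- glaze_jar: Amber glaze jar with white cap, 64 mm wide, 85 mm high; origin under its centre. A bystander, to be left alone.
- mug: Blue mug, 76 mm wide, 85 mm high, handle on one side; origin under its centre. A bystander, to be left alone.
- glazed_bowl: Finished blue bowl, 100 mm wide, 45 mm high; origin under its centre. A bystander, to be left alone.
- tin: Steel tin, 72 mm wide, 50 mm high; origin under its centre. A bystander, to be left alone.
There are look-alikes about, which are no part of the job. What is shaped like the scrap2 but brown is not meant. Leave any orange look-alike of the bar alone.

How it is judged:
By the outcome, as a careful person would: the job done as asked, in the order asked, and still so for the second after the job is handed in, with the robot touching nothing.
Of scrap0, scrap1, scrap2, scrap3, scrap4 only 2 to 4 are there at a start; the rules pass over those that are not, and their reading is None.
At some moment in a run one of scrap0, scrap1, scrap2, scrap3, scrap4 may be knocked a few centimetres aside while the robot is not near it.
It also fails if it takes over 208 s, if anything falls off the work surface, if the arm or the gripper's body presses on something with over 40 N, if the wrist force passes 120 N, or if a joint passes its speed limit or range.

### The arm

A 6-joint arm with a two-finger parallel gripper is mounted at the origin on the work surface. World frame = base frame: x ahead of the robot, y to its left, z up, the work surface at z = 0. Lengths are in m, angles in rad, forces in N, time in s.
With the tool pointing down it reaches from about 0.35 to 0.8 m from the base axis. Payload 7.3 kg.
Tool frame: the origin (TCP) lies at the very end of the fingers, on their centre line; the grasp point (between the pads) lies 19 mm behind it; z points along the fingers, y is the line along which they close (so a half turn about z gives the same grasp; the last joint's range is limited). The gripper opens to 85 mm and grips with 20 to 120 N. Pads are 22 mm wide; open, the fingers measure 114 mm over their backs; the gripper's body (76 mm by 85 mm) begins 54 mm behind the grasp point. The pads swing forward as they close: fully open they stand 13 mm farther back than shut.
Start: joints at [-1.359, 0.342, 1.524, -0, 1.275, -0.146], TCP at [0.184, -0.492, 0.231] pointing down, gripper open.
Joint ranges: [-2.53, 2.53], [-0.77, 2.02], [0.04, 2.7], [-1, 4.14], [0.28, 2.66], [-3.11, 3.11]. Speed limits (rad/s): [2.57, 2.57, 3.14, 3.14, 3.14, 3.14].

### API

Orientations are given as a unit quaternion [w, x, y, z].
In Python, from station import get_state, cams, ticket gives the robot as it stands.
- The arm moves only by the tool carry_out, never from a script. Its arguments are lists of equal length, an entry for each row: "rotation": the turn, a rotation vector about the tool's x, y, z in degrees, a list of three; "travel": the shift along the tool's x, y, z in m, a list of three; "claw": the opening, from 0 (shut) to 1 (fully open). In form: {"rotation": [[wx, wy, wz], ...], "travel": [[tx, ty, tz], ...], "claw": [claw, ...]}. A call has 1 to 10 rows; each row is the pose to reach, as a shift and turn from the pose commanded when the call began, along the tool's axes at that moment; what a row does not reach only later rows make up. A row lasts 1/10 s, in which the tool goes at most 50 mm and 8.59 degrees, less where a joint would pass 70% of its speed; a pose out of reach is approached as far as the arm can. A call with a gripper value outside its range is refused whole. The fingers move at their own pace and stop on an object; "force" is the grip in N (left out, the last holds). Time passes only in rows, so rows that repeat a pose let the fingers close. It gives the time, the measured TCP pose, the force, the opening and the grip force at its end, in the units of the state.
- get_state(): the state, without advancing time (a new reading comes with each control period).
- cams.read_camera(name): name is "side" or "top"; returns the picture (480x640x3 uint8, red, green, blue); there is no depth.
- cams.calibration(name): a dict with "fx", "fy", "cx", "cy" (pixels), "R" (3x3) and "t" (3): a world point X has camera coordinates R X + t. Camera axes: x right, y down, z forward; pixel columns grow to the right and rows downward; lengths in m; the calibration is good to about 2 mm. A picture is of the moment at which its call begins. calibration takes no time and is no camera call.
- ticket.job_done(): hands the job in; it is judged then, once.
The state is a dict: "t": time; "joint_pos": joint angles; "dq": joint speeds; "tau": joint torques, N m; "ee_pos": TCP position; "orientation": TCP orientation; "ft_force": force on the tool from outside, world axes, zero at the start; "moment": the same for the moment, N m; "finger_gap": finger opening in m; "finger_force": force on a finger pad.
Only numpy, scipy, OpenCV 4.12 (cv2) and the standard library are available. Lean on these libraries where they do the work, as an engineer would, in place of code of your own. Each camera call takes 0.05 s, during which the arm holds its last target. There are 200 camera calls.

## Working session

There is one attempt and no reset: what is moved stays moved. The work goes in short steps, Python scripts to look and compute and a tool call to move; the robot and the scene stay as the last step left them, time stands still between calls to the robot, and variables do not carry over. Pictures are saved under pics/ and viewed, at most 14 in all, crops included, and the job is handed in when it is done.

Besides the shell and the picture viewer there is one more tool, called after "Emit:" as a command line: name --argument value ..., lists and objects as JSON in quotes. carry_out: Moves the arm, as the interface text tells. Its arguments: {"type":"object","properties":{"rotation":{"type":"array","items":{"type":"array","items":{"type":"number"}}},"travel":{"type":"array","items":{"type":"array","items":{"type":"number"}}},"claw":{"type":"array","items":{"type":"number"}},"force":{"type":"number"}},"required":["rotation","travel","claw"]}

```bash
ls; mkdir -p pics; python3 - <<'E'
from station import get_state,cams,ticket
import cv2
s=get_state();print({k:s[k] for k in('t','ee_pos','orientation','finger_gap','ft_force')})
for n in('top','side'):
    cv2.imwrite(f'pics/{n}0.png',cams.read_camera(n)[:,:,::-1]);print(n,cams.calibration(n))
E
```

```text
pics
{'t': 0.0, 'ee_pos': array([ 0.18379989, -0.49134832,  0.23062733]), 'orientation': array([-7.67618515e-04,  9.84038383e-01,  1.77954687e-01, -2.37971357e-05]), 'finger_gap': 0.08533738519347876, 'ft_force': array([0.06940371, 0.24954541, 0.81063839])}
top {'fx': 436.3393644641676, 'fy': 436.3393644641676, 'cx': 325.58104738302893, 'cy': 242.3136661766097, 'R': array([[ 0.02785449, -0.99928344, -0.02562679],
       [-0.99568393, -0.0254654 , -0.08924693],
       [ 0.08853039,  0.02800211, -0.99567979]]), 't': array([0.02761572, 0.47123497, 1.06081789])}
side {'fx': 591.3392785176849, 'fy': 591.3392785176849, 'cx': 311.6096660470381, 'cy': 239.87185138909285, 'R': array([[-0.99419983, -0.1067882 ,  0.01276662],
       [-0.06806414,  0.53284013, -0.84347416],
       [ 0.08327053, -0.83945082, -0.53701801]]), 't': array([0.48248743, 0.13043409, 1.52779268])}
```

View pics/top0.png

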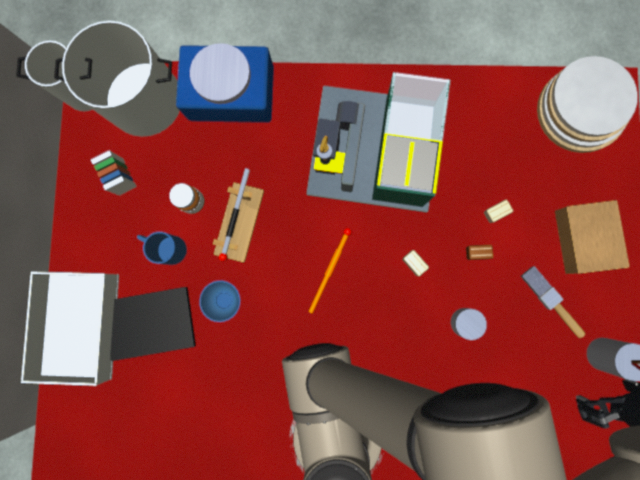

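View pics/side0.png

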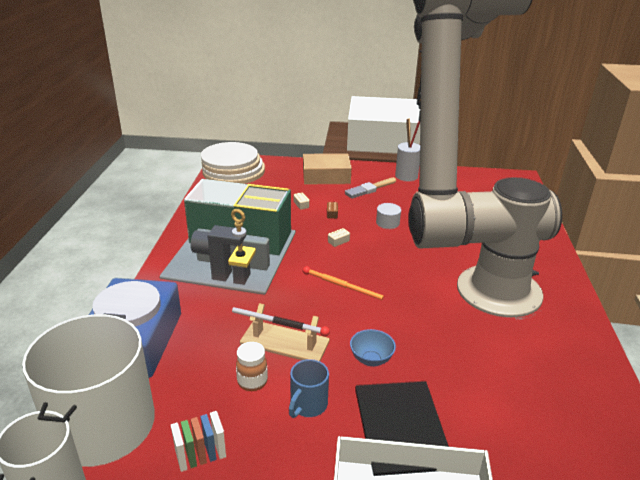

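The pictures show the steel bar in its rack at top (234,215), tip (246,171), red ball (222,257). The orange look-alike is at (330,270). The eye is at about (324,146). The cream scraps are at (499,210) and (416,263), and the brown look-alike is at (480,252). I choose the grey bar with the black sleeve and the two cream scraps, and check them in a crop.

```bash
cat > h.py <<'E'
import numpy as np,cv2
from station import get_state,cams,ticket
from scipy.spatial.transform import Rotation as Ro
C={n:cams.calibration(n) for n in('top','side')}
def ray(n,p):
    c=C[n];d=c['R'].T@np.array([(p[0]-c['cx'])/c['fx'],(p[1]-c['cy'])/c['fy'],1]);return -c['R'].T@c['t'],d
def plane(n,p,z):
    o,d=ray(n,p);return o+d*(z-o[2])/d[2]
def tri(a,b):
    o,d=ray('top',a);q,e=ray('side',b)
    s=np.linalg.lstsq(np.c_[d,-e],q-o,rcond=None)[0];A=o+d*s[0];B=q+e*s[1];return (A+B)/2,np.linalg.norm(A-B)
def proj(n,X):
    c=C[n];v=c['R']@np.array(X)+c['t'];return [c['fx']*v[0]/v[2]+c['cx'],c['fy']*v[1]/v[2]+c['cy']]
def blobs(im,lo,hi,amin=20):
    m=cv2.inRange(cv2.cvtColor(im,cv2.COLOR_RGB2HSV),lo,hi)
    cs=cv2.findContours(m,cv2.RETR_EXTERNAL,cv2.CHAIN_APPROX_NONE)[0]
    return [c for c in cs if cv2.contourArea(c)>=amin]
def st():
    s=get_state();R=Ro.from_quat(np.roll(s['orientation'],-1)).as_matrix()
    return s,R
E
python3 - <<'E'
from h import *
t=cv2.imread('pics/top0.png');s=cv2.imread('pics/side0.png')
f=lambda i,x,y,w,h:cv2.resize(i[y:y+h,x:x+w],(400,300),interpolation=cv2.INTER_CUBIC)
o=np.vstack([np.hstack([f(t,190,160,120,110)[:, :],f(t,300,80,150,130)]),np.hstack([f(s,220,290,130,100),f(s,180,190,120,100)])])
cv2.imwrite('pics/c1.png',o)
E
```

```text
(no output)
```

View pics/c1.png

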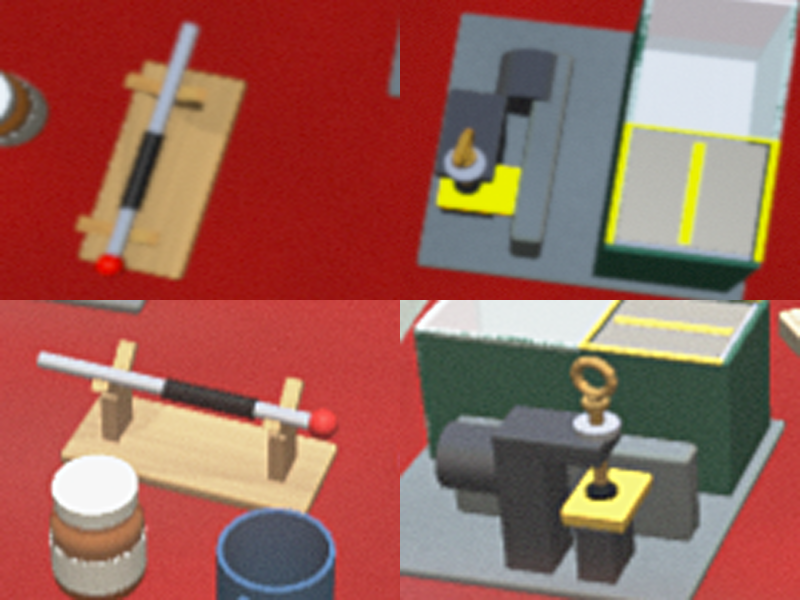

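The crop confirms the choice: a grey bar with black sleeve and red ball in the wooden rack, and a brass loop with its plane roughly along world x. The flap frame is yellow.

```bash
python3 - <<'E'
from h import *
np.set_printoptions(precision=4,suppress=True)
T=cv2.imread('pics/top0.png')[:,:,::-1].copy();S=cv2.imread('pics/side0.png')[:,:,::-1].copy()
for nm,a,b in(('tip',(247.3,169.9),(233.6,309.3)),('grip',(232.6,222.7),(288.2,322.7)),('ball',(222.4,257.2),(324.6,330.7))):
    print(nm,tri(a,b),plane('top',a,.063))
# yellow frame
for im,n in((T,'top'),(S,'side')):
    for c in blobs(im,(26,180,150),(33,255,255),60):
        q=cv2.boxPoints(cv2.minAreaRect(c)); print(n,'yellow',cv2.contourArea(c),q.ravel())
        z=.152 if cv2.contourArea(c)>600 or n=='side' else .1
        print(np.array([plane(n,p,z)[:2] for p in q]).ravel())
# brass
for im,n,box in((T,'top',(305,125,40,40)),(S,'side',(225,200,30,40))):
    x,y,w,h=box;hsv=cv2.cvtColor(im,cv2.COLOR_RGB2HSV)[y:y+h,x:x+w]
    m=cv2.inRange(hsv,(10,80,60),(25,255,255))
    print(n);print('\n'.join(''.join('#' if v else '.' for v in r) for r in m))
# scraps
for im,n in((T,'top'),(S,'side')):
    for c in blobs(im,(18,25,150),(34,140,255),60):
        r=cv2.minAreaRect(c);print(n,'cream',np.array(r[0]),r[1],r[2],plane(n,r[0],.03)[:2])
E
```

```text
tip (array([0.6393, 0.2344, 0.0629]), np.float64(0.0015836373295035411)) [0.6385 0.2343 0.063 ]
grip (array([0.5092, 0.2645, 0.0621]), np.float64(0.0016348620909589745)) [0.5083 0.2642 0.063 ]
ball (array([0.4258, 0.2844, 0.0649]), np.float64(0.0025986552939416233)) [0.4246 0.2848 0.063 ]
top yellow 334.0 [313.46 168.78 316.32 148.76 344.6  152.8  341.74 172.82]
[ 0.635   0.0711  0.683   0.0659  0.6747 -0.0007  0.6268  0.0049]
top yellow 97.5 [404.7007 183.9609 410.2045 141.7658 413.5391 142.2007 408.0353 184.3959]
[ 0.6037 -0.1415  0.7041 -0.1531  0.7032 -0.1609  0.6028 -0.1492]
top yellow 104.0 [430.     140.     440.906  139.3708 443.9127 191.4858 433.0067 192.115 ]
[ 0.7093 -0.1991  0.7112 -0.2243  0.588  -0.2318  0.586  -0.2068]
top yellow 69.0 [376.72 183.96 383.9  133.7  386.28 134.04 379.1  184.3 ]
[ 0.6023 -0.0769  0.7223 -0.0916  0.7216 -0.0971  0.6016 -0.0824]
top
........................................
........................................
........................................
........................................
........................................
.......
[... 5416 characters left out ...]
0650024414) 74.05460357666016 [-0.1787 -0.3929]
side cream [441.6966 208.8075] (35.27211380004883, 46.1905517578125) 87.87889862060547 [ 0.1206 -0.3619]
side cream [488.0622 207.9614] (36.549720764160156, 40.533592224121094) 76.60750579833984 [-0.0232 -0.386 ]
side cream [228.6723 177.285 ] (29.91135597229004, 8.354147911071777) 6.709837436676025 [ 0.8187 -0.4879]
side cream [329.5 161. ] (12.0, 39.0) 90.0 [ 0.4926 -0.6622]
side cream [232.9836 165.6803] (13.685100555419922, 54.62588119506836) 76.75948333740234 [ 0.8241 -0.5785]
side cream [444.2477 104.0808] (14.37613582611084, 168.19195556640625) 1.6846843957901 [ 0.0354 -1.3248]
side cream [259.  76.] (152.0, 318.0) 90.0 [ 0.9213 -1.6075]
```

```bash
cat >> h.py <<'E'
def rel(targets,n=None):
    """world tool-down targets (x,y,z,yaw_deg) -> travel/rotation in current tool axes"""
    s,R=st();p=np.array(s['ee_pos']);y0=np.degrees(np.arctan2(R[1,0],R[0,0]))
    print('now',p.round(4),'yaw',round(y0,1),'q6',round(s['joint_pos'][5],2),'t',round(s['t'],1),'tilt',np.round(R[2],3))
    for x,y,z,w in targets:
        Rw=Ro.from_euler('z',w,degrees=True).as_matrix()@np.diag([1,-1,-1.])
        rv=np.degrees(Ro.from_matrix(R.T@Rw).as_rotvec())
        print('travel',(R.T@(np.array([x,y,z])-p)).round(4).tolist(),'rot',rv.round(1).tolist())
E
python3 - <<'E'
from h import *
np.set_printoptions(precision=4,suppress=True)
c=plane('side',(238.3,216),.198);print('eye side',c,'px in top',proj('top',c))
print('tri',tri((324,143),(238.3,216)))
# ring angle: side outer outline ellipse, remove vertical part
J=np.array([(np.array(proj('side',c+np.eye(3)[i]*.01))-np.array(proj('side',c)))/.01 for i in range(3)]).T
Jt=np.array([(np.array(proj('top',c+np.eye(3)[i]*.01))-np.array(proj('top',c)))/.01 for i in range(3)]).T
S=cv2.imread('pics/side0.png');h=cv2.cvtColor(S,cv2.COLOR_BGR2HSV)[208:222,225:255]
m=cv2.inRange(h,(10,80,60),(25,255,255));cs=max(cv2.findContours(m,0,1)[0],key=cv2.contourArea)
mo=cv2.moments(cs);a=mo['m00'];cov=np.array([[mo['mu20'],mo['mu11']],[mo['mu11'],mo['mu02']]])/a
print('centroid',mo['m10']/a+225,mo['m01']/a+208,'semi px',2*np.sqrt(cov[0,0]),2*np.sqrt(cov[1,1]),'cov',cov.ravel())
for d in range(-90,90,10):
    u=np.array([np.cos(np.radians(d)),np.sin(np.radians(d)),0]);r=.0185
    k=r*r/4*(np.outer(J@u,J@u)+np.outer(J[:,2],J[:,2]));
    ct=r*r/2*(np.outer(Jt@u,Jt@u)+np.outer(Jt[:,2],Jt[:,2]))
    print(d,k.ravel(),'top axis deg',np.degrees(.5*np.arctan2(2*ct[0,1],ct[0,0]-ct[1,1])))
rel([(.45,-.2,.25,90),(.508,.265,.16,166.8)])
E
```

```text
eye side [0.6626 0.0442 0.198 ] px in top [np.float64(324.07504616061544), np.float64(144.3756224461057)]
tri (array([0.6639, 0.0444, 0.1985]), np.float64(0.0028426446711055935))
centroid 237.6541822721598 215.0287141073658 semi px 6.7499326262465615 6.451524638792504 cov [11.3904  1.9672  1.9672 10.4055]
-90 [ 0.6916 -0.8597 -0.8597 14.5249] top axis deg 1.8115891924238863
-80 [ 0.0631  0.399   0.399  14.5774] top axis deg -9.023967807722567
-70 [ 0.3131  1.6539  1.6539 14.4078] top axis deg -19.799653017904035
-60 [ 1.4116  2.7537  2.7537 14.0367] top axis deg -30.405072303700106
-50 [ 3.2259  3.5657  3.5657 13.5087] top axis deg -40.766203838104936
-40 [ 5.5374  3.992   3.992  12.8877] top axis deg -50.853197371314245
-30 [ 8.0671  3.9812  3.9812 12.2484] top axis deg -60.67539854751024
-20 [10.51    3.5345  3.5345 11.6681] top axis deg -70.2704640012671
-10 [12.5713  2.7059  2.7059 11.2166] top axis deg -79.69356288375326
0 [14.0026  1.5953  1.5953 10.9485] top axis deg -89.00939555801999
10 [14.6311  0.3366  0.3366 10.8961] top axis deg 81.71279830260352
20 [14.3811 -0.9183 -0.9183 11.0657] top axis deg 72.4022502909738
30 [13.2826 -2.0181 -2.0181 11.4368] top axis deg 62.98903133697968
40 [11.4683 -2.8301 -2.8301 11.9647] top axis deg 53.407156946852275
50 [ 9.1568 -3.2564 -3.2564 12.5858] top axis deg 43.59976084278012
60 [ 6.6271 -3.2456 -3.2456 13.225 ] top axis deg 33.527324631892554
70 [ 4.1843 -2.799  -2.799  13.8054] top axis deg 23.178749715209804
80 [ 2.1229 -1.9703 -1.9703 14.2568] top axis deg 12.582476270279907
now [ 0.1838 -0.4914  0.2307] yaw 20.5 q6 -0.15 t 0.1 tilt [ 0.    -0.001 -1.   ]
travel [0.3514, -0.1797, -0.019] rot [-0.1, -0.1, -69.5]
travel [0.5685, -0.5949, 0.0716] rot [-0.0, -0.1, -146.3]
```

Emit:
carry_out --rotation '[[0, 0, -70], [0, 0, -70], [0, 0, -70], [0, 0, -70], [0, 0, -70], [0, 0, -70], [0, 0, -70], [0, 0, -70], [0, 0, -70]]' --travel '[[0.35, -0.18, -0.02], [0.35, -0.18, -0.02], [0.35, -0.18, -0.02], [0.35, -0.18, -0.02], [0.35, -0.18, -0.02], [0.35, -0.18, -0.02], [0.35, -0.18, -0.02], [0.35, -0.18, -0.02], [0.35, -0.18, -0.02]]' --claw '[0.55, 0.55, 0.55, 0.55, 0.55, 0.55, 0.55, 0.55, 0.55]'

```text
t: 1.0
ee_pos: [0.4513, -0.1966, 0.2512]
orientation: [-0.0, 0.7, 0.714, 0.001]
ft_force: [-0.9, 0.2, 0.3]
finger_gap: 0.0469
finger_force: 0.0
```

```bash
python3 -c "
from h import *
rel([(.508,.265,.16,166.8)])"
```

```text
now [ 0.4513 -0.1966  0.2512] yaw 91.1 q6 -0.59 t 1.0 tilt [ 0.001  0.001 -1.   ]
travel [0.4603, 0.0653, 0.0919] rot [0.1, -0.0, -75.7]
```

Emit:
carry_out --rotation '[[0, 0, -75.7], [0, 0, -75.7], [0, 0, -75.7], [0, 0, -75.7], [0, 0, -75.7], [0, 0, -75.7], [0, 0, -75.7], [0, 0, -75.7], [0, 0, -75.7], [0, 0, -75.7]]' --travel '[[0.46, 0.065, 0.0], [0.46, 0.065, 0.0], [0.46, 0.065, 0.0], [0.46, 0.065, 0.0], [0.46, 0.065, 0.03], [0.46, 0.065, 0.06], [0.46, 0.065, 0.092], [0.46, 0.065, 0.092], [0.46, 0.065, 0.092], [0.46, 0.065, 0.092]]' --claw '[0.55, 0.55, 0.55, 0.55, 0.55, 0.55, 0.55, 0.55, 0.55, 0.55]'

```text
t: 2.0
ee_pos: [0.5089, 0.262, 0.1572]
orientation: [-0.001, 0.118, 0.993, -0.0]
ft_force: [0.6, -0.2, 0.8]
finger_gap: 0.0466
finger_force: 0.0
```

```bash
python3 - <<'E'
from h import *
rel([(.508,.265,.044,166.8)])
T=cams.read_camera('top')[:,:,::-1];S=cams.read_camera('side')[:,:,::-1]
cv2.imwrite('pics/t1.png',T);cv2.imwrite('pics/s1.png',S)
f=lambda i,x,y,w,h:cv2.resize(i[y:y+h,x:x+w],(400,300),interpolation=cv2.INTER_CUBIC)
cv2.imwrite('pics/c2.png',np.vstack([np.hstack([f(T,0,0,640,480),f(S,0,0,640,480)]),np.hstack([f(T,350,180,200,150),f(S,240,240,160,120)])]))
E
```

```text
now [0.5089 0.262  0.1572] yaw 166.4 q6 -0.99 t 2.0 tilt [ 0.002 -0.001 -1.   ]
travel [0.0014, 0.0028, 0.1132] rot [-0.1, -0.1, -0.4]
```

View pics/c2.png

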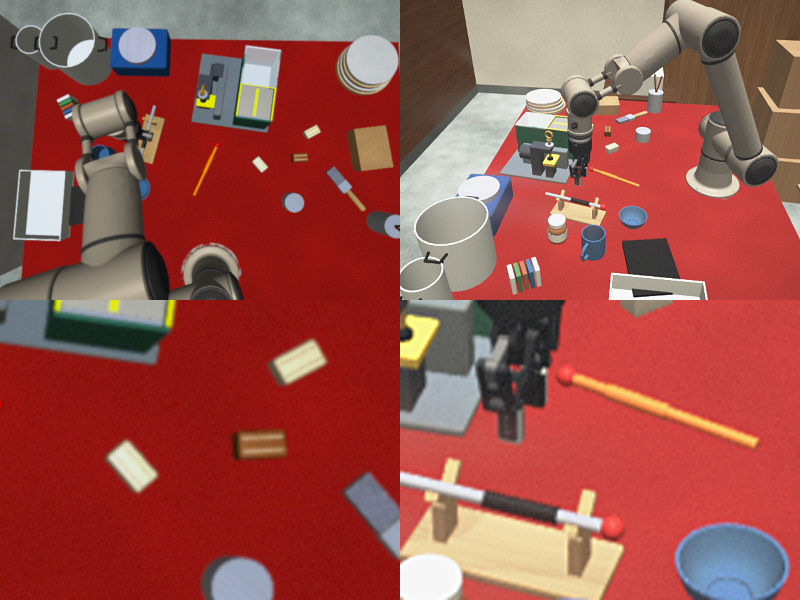

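The view shows the gripper over the sleeve. With the arm out of the way, only two cream scraps are on the table, at top (499,211) and (416,263). Now I descend and grip.

Emit:
carry_out --rotation '[[0, 0, 0], [0, 0, 0], [0, 0, 0], [0, 0, 0], [0, 0, 0], [0, 0, 0], [0, 0, 0], [0, 0, 0], [0, 0, 0], [0, 0, 0]]' --travel '[[0.001, 0.001, 0.035], [0.001, 0.001, 0.07], [0.001, 0.001, 0.1], [0.001, 0.001, 0.112], [0.001, 0.001, 0.112], [0.001, 0.001, 0.112], [0.001, 0.001, 0.112], [0.001, 0.001, 0.112], [0.001, 0.001, 0.112], [0.001, 0.001, 0.112]]' --claw '[0.55, 0.55, 0.55, 0.55, 0.55, 0.1, 0.0, 0.0, 0.0, 0.0]' --force 70

```text
t: 3.1
ee_pos: [0.5115, 0.2648, 0.0506]
orientation: [0.004, 0.12, 0.993, 0.004]
ft_force: [0.9, 13.4, 3.4]
finger_gap: 0.0136
finger_force: 68.2
```

```bash
python3 - <<'E'
from h import *
e=np.array([.663,.044]);b=np.radians(72)
p=e-.18*np.array([np.cos(b),np.sin(b)]);print(p)
rel([(.508,.265,.25,166.8),(p[0],p[1],.25,252)])
E
```

```text
[ 0.60737694 -0.12719017]
now [0.5115 0.2648 0.0506] yaw 166.2 q6 -0.99 t 3.1 tilt [-0.006  0.008 -1.   ]
travel [0.0022, 0.001, -0.1994] rot [0.5, 0.4, -0.6]
travel [-0.1879, -0.3561, -0.2012] rot [0.1, 0.7, -85.8]
```

Emit:
carry_out --rotation '[[0, 0, 0], [0, 0, 0], [0, 0, 0], [0, 0, 0], [0, 0, 0], [0, 0, 0], [0, 0, 0], [0, 0, 0]]' --travel '[[0, 0, -0.02], [0, 0, -0.05], [0, 0, -0.1], [0, 0, -0.15], [0, 0, -0.2], [0, 0, -0.2], [0, 0, -0.2], [0, 0, -0.2]]' --claw '[0, 0, 0, 0, 0, 0, 0, 0]'

```text
t: 3.9
ee_pos: [0.5082, 0.2608, 0.2464]
orientation: [-0.001, 0.12, 0.993, -0.0]
ft_force: [0.0, 0.4, -2.2]
finger_gap: 0.0138
finger_force: 68.5
```

```bash
python3 - <<'E'
from h import *
e=np.array([.663,.044]);b=np.radians(72)
p=e-.18*np.array([np.cos(b),np.sin(b)])
rel([(p[0],p[1],.25,252)])
T=cams.read_camera('top')[:,:,::-1];S=cams.read_camera('side')[:,:,::-1]
f=lambda i,x,y,w,h:cv2.resize(i[y:y+h,x:x+w],(400,300),interpolation=cv2.INTER_CUBIC)
cv2.imwrite('pics/c3.png',np.hstack([f(T,190,110,160,160),f(S,200,200,160,120)]))
E
```

```text
now [0.5082 0.2608 0.2464] yaw 166.2 q6 -0.99 t 3.9 tilt [ 0.002 -0.001 -1.   ]
travel [-0.1889, -0.3532, -0.0035] rot [0.0, -0.1, -85.8]
```

View pics/c3.png

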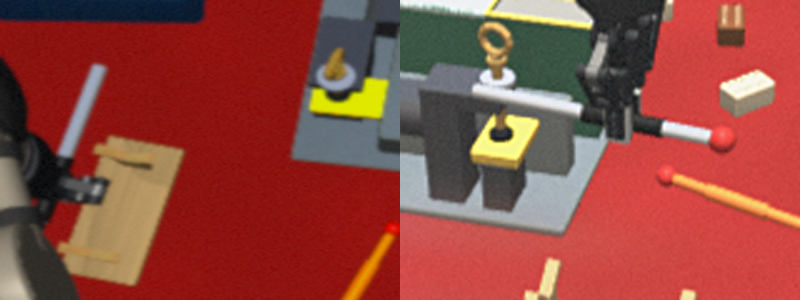

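The bar is lifted and held level. The tip is at top (229.6,146.3) and side (229.6,236), the ball at side (329,255).

```bash
python3 - <<'E'
from h import *
X,g=tri((229.6,146.3),(229.6,236));s,R=st()
print(X,g,'in tool',R.T@(X-s['ee_pos']))
# ball: on the side ray, at the bar's vertical plane (tip + back along yaw)
o,d=ray('side',(328.8,255.2));ax=-R[:,0]
nrm=np.cross(ax,[0,0,1]);k=((X-o)@nrm)/(d@nrm);B=o+k*d;print('ball',B,'in tool',R.T@(B-s['ee_pos']),np.linalg.norm(B-X))
E
```

```text
[0.63712277 0.22975898 0.25766289] 0.0023127953129599916 in tool [-0.13261993  0.00055685 -0.01236677]
ball [0.42370093 0.28219061 0.26228729] in tool [ 0.08715964  0.00054918 -0.0164019 ] 0.21981661424990548
```

Emit:
carry_out --rotation '[[0, 0, -85.8], [0, 0, -85.8], [0, 0, -85.8], [0, 0, -85.8], [0, 0, -85.8], [0, 0, -85.8], [0, 0, -85.8], [0, 0, -85.8], [0, 0, -85.8], [0, 0, -85.8]]' --travel '[[-0.19, -0.353, -0.004], [-0.19, -0.353, -0.004], [-0.19, -0.353, -0.004], [-0.19, -0.353, -0.004], [-0.19, -0.353, -0.004], [-0.19, -0.353, -0.004], [-0.19, -0.353, -0.004], [-0.19, -0.353, -0.004], [-0.19, -0.353, -0.004], [-0.19, -0.353, -0.004]]' --claw '[0, 0, 0, 0, 0, 0, 0, 0, 0, 0]'

```text
t: 5.0
ee_pos: [0.6091, -0.1312, 0.2489]
orientation: [-0.001, -0.559, 0.829, 0.001]
ft_force: [0.1, 0.6, -1.4]
finger_gap: 0.0135
finger_force: 68.7
```

```bash
python3 - <<'E'
from h import *
e=np.array([.663,.044]);b=np.radians(72)
p=e-.18*np.array([np.cos(b),np.sin(b)])
rel([(p[0],p[1],.1855,252)])
E
```

```text
now [ 0.6091 -0.1312  0.2489] yaw -112.0 q6 -3.09 t 5.0 tilt [ 0.001  0.003 -1.   ]
travel [-0.0031, 0.0029, 0.0634] rot [0.2, -0.1, -4.0]
```

```bash
python3 - <<'E'
from h import *
e=np.array([.663,.044]);b=np.radians(66)
p=e-.175*np.array([np.cos(b),np.sin(b)]);q=e-.15*np.array([np.cos(b),np.sin(b)])
rel([(p[0],p[1],.1865,246),(q[0],q[1],.1865,246)])
E
```

```text
now [ 0.6091 -0.1312  0.2489] yaw -112.0 q6 -3.09 t 5.0 tilt [ 0.001  0.003 -1.   ]
travel [-0.0078, 0.0216, 0.0624] rot [0.2, -0.1, 2.0]
travel [-0.0328, 0.0207, 0.0624] rot [0.2, -0.1, 2.0]
```

Emit:
carry_out --rotation '[[0, 0, 2], [0, 0, 2], [0, 0, 2], [0, 0, 2], [0, 0, 2], [0, 0, 2]]' --travel '[[-0.008, 0.022, 0.02], [-0.008, 0.022, 0.045], [-0.008, 0.022, 0.062], [-0.008, 0.022, 0.062], [-0.008, 0.022, 0.062], [-0.008, 0.022, 0.062]]' --claw '[0, 0, 0, 0, 0, 0]'

```text
t: 5.6
ee_pos: [0.5925, -0.1115, 0.1901]
orientation: [0.0, -0.544, 0.839, -0.001]
ft_force: [-0.3, -0.3, -1.8]
finger_gap: 0.0135
finger_force: 68.9
```

```bash
python3 - <<'E'
from h import *
e=np.array([.663,.044]);b=np.radians(66)
p=e-.175*np.array([np.cos(b),np.sin(b)]);q=e-.15*np.array([np.cos(b),np.sin(b)])
rel([(p[0],p[1],.1865,246),(q[0],q[1],.1865,246)])
T=cams.read_camera('top')[:,:,::-1];S=cams.read_camera('side')[:,:,::-1]
f=lambda i,x,y,w,h:cv2.resize(i[y:y+h,x:x+w],(400,300),interpolation=cv2.INTER_CUBIC)
cv2.imwrite('pics/c4.png',np.hstack([f(T,300,110,80,60),f(S,210,180,80,60)]))
E
```

```text
now [ 0.5925 -0.1115  0.1901] yaw -114.1 q6 -3.03 t 5.6 tilt [-0.    -0.001 -1.   ]
travel [0.0043, -0.0012, 0.0036] rot [-0.1, 0.0, -0.1]
travel [-0.0207, -0.0012, 0.0036] rot [-0.1, 0.0, -0.1]
```

View pics/c4.png

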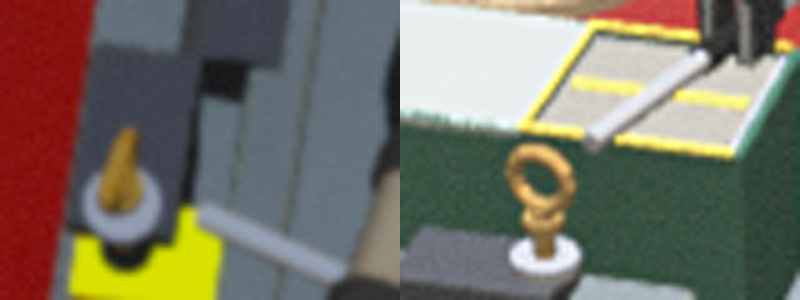

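The bar points straight at the loop in both views: top tip (205,215) towards loop (118,175), and side tip (595,138) towards hole (541,180). I insert it.

Emit:
carry_out --rotation '[[0, 0, 0], [0, 0, 0], [0, 0, 0], [0, 0, 0], [0, 0, 0], [0, 0, 0], [0, 0, 0], [0, 0, 0]]' --travel '[[0, -0.001, 0.002], [-0.01, -0.001, 0.002], [-0.02, -0.001, 0.002], [-0.035, -0.001, 0.002], [-0.05, -0.001, 0.002], [-0.065, -0.001, 0.002], [-0.077, -0.001, 0.002], [-0.077, -0.001, 0.002]]' --claw '[0, 0, 0, 0, 0, 0, 0, 0]'

```text
t: 6.5
ee_pos: [0.6248, -0.0393, 0.1871]
orientation: [0.0, -0.545, 0.838, 0.0]
ft_force: [-0.1, -0.2, -2.2]
finger_gap: 0.0138
finger_force: 68.9
```

```bash
cat > arc.py <<'E'
from h import *
import sys
# rows for an arc about the eye: start bar angle, step, n rows, z
e=np.array([.663,.044]);b0,db,n,z=map(float,sys.argv[1:5])
rel([(*(e-.095*np.array([np.cos(np.radians(b)),np.sin(np.radians(b))])),z,b+180) for b in b0+db*np.arange(1,n+1)])
s=get_state();print('F',s['ft_force'].round(1),'M',s['moment'].round(2))
E
python3 arc.py 66 -8 10 .1855
python3 - <<'E'
from h import *
T=cams.read_camera('top')[:,:,::-1];S=cams.read_camera('side')[:,:,::-1]
f=lambda i,x,y,w,h:cv2.resize(i[y:y+h,x:x+w],(400,300),interpolation=cv2.INTER_CUBIC)
cv2.imwrite('pics/c5.png',np.hstack([f(T,300,110,80,60),f(S,210,180,80,60)]))
E
```

```text
now [ 0.6248 -0.0393  0.1871] yaw -114.0 q6 -2.91 t 6.5 tilt [-0.  0. -1.]
travel [0.0024, 0.0122, 0.0016] rot [0.0, 0.0, 8.0]
travel [-0.0003, 0.0252, 0.0016] rot [0.0, 0.0, 16.0]
travel [-0.0049, 0.0376, 0.0016] rot [0.0, 0.0, 24.0]
travel [-0.0111, 0.0493, 0.0016] rot [0.0, 0.0, 32.0]
travel [-0.0189, 0.06, 0.0016] rot [0.0, 0.0, 40.0]
travel [-0.0281, 0.0696, 0.0016] rot [0.0, 0.0, 48.0]
travel [-0.0386, 0.0777, 0.0016] rot [0.0, 0.0, 56.0]
travel [-0.05, 0.0843, 0.0016] rot [0.0, 0.0, 64.0]
travel [-0.0623, 0.0893, 0.0016] rot [0.0, 0.0, 72.0]
travel [-0.0752, 0.0925, 0.0016] rot [0.0, 0.0, 80.0]
F [-0.1 -0.2 -2.2] M [-0.02 -0.03  0.  ]
```

View pics/c5.png

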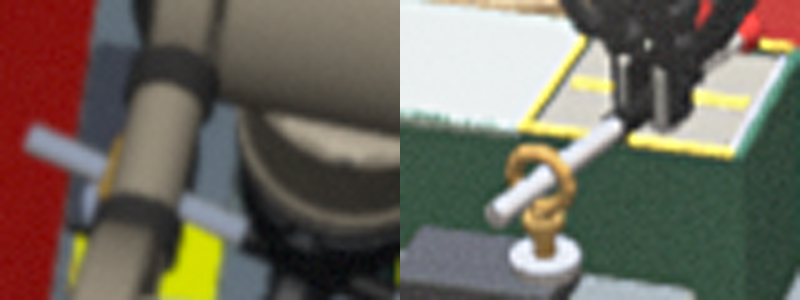

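The bar is through the loop: tip at crop (495,215), past the ring (541,180). Next I turn clockwise.

Emit:
carry_out --rotation '[[0, 0, 8], [0, 0, 16], [0, 0, 24], [0, 0, 32], [0, 0, 40], [0, 0, 48], [0, 0, 56], [0, 0, 64], [0, 0, 72], [0, 0, 80]]' --travel '[[0.002, 0.012, 0.001], [0, 0.025, 0.001], [-0.005, 0.038, 0.001], [-0.011, 0.049, 0.001], [-0.019, 0.06, 0.001], [-0.028, 0.07, 0.001], [-0.039, 0.078, 0.002], [-0.05, 0.084, 0.002], [-0.062, 0.089, 0.002], [-0.075, 0.0925, 0.002]]' --claw '[0, 0, 0, 0, 0, 0, 0, 0, 0, 0]'

```text
t: 7.6
ee_pos: [0.5676, 0.0665, 0.1848]
orientation: [-0.003, 0.125, 0.992, 0.001]
ft_force: [-6.5, 7.4, -0.6]
finger_gap: 0.0137
finger_force: 71.7
```

```bash
python3 arc.py -14 -8 10 .183
```

```text
now [0.5676 0.0665 0.1848] yaw 165.7 q6 -1.34 t 7.6 tilt [ 0.006  0.001 -1.   ]
travel [-0.0039, 0.0145, 0.0018] rot [0.0, -0.4, 7.7]
travel [-0.0066, 0.0275, 0.0018] rot [-0.0, -0.4, 15.7]
travel [-0.011, 0.0399, 0.0018] rot [-0.0, -0.4, 23.7]
travel [-0.0172, 0.0517, 0.0017] rot [-0.1, -0.4, 31.7]
travel [-0.0249, 0.0624, 0.0017] rot [-0.1, -0.4, 39.7]
travel [-0.0341, 0.072, 0.0017] rot [-0.1, -0.4, 47.7]
travel [-0.0444, 0.0803, 0.0016] rot [-0.1, -0.4, 55.7]
travel [-0.0559, 0.087, 0.0015] rot [-0.2, -0.4, 63.7]
travel [-0.0681, 0.092, 0.0014] rot [-0.2, -0.4, 71.7]
travel [-0.081, 0.0953, 0.0014] rot [-0.2, -0.3, 79.7]
F [-6.5  7.4 -0.6] M [1.17 0.93 0.82]
```

Emit:
carry_out --rotation '[[0, 0, 8], [0, 0, 16], [0, 0, 24], [0, 0, 32], [0, 0, 40], [0, 0, 48], [0, 0, 56], [0, 0, 64], [0, 0, 72], [0, 0, 80]]' --travel '[[-0.003, 0.014, 0.0], [-0.006, 0.027, 0.0], [-0.01, 0.039, 0.0], [-0.017, 0.051, 0.001], [-0.024, 0.062, 0.001], [-0.033, 0.071, 0.001], [-0.044, 0.08, 0.001], [-0.055, 0.086, 0.002], [-0.067, 0.091, 0.002], [-0.08, 0.0945, 0.002]]' --claw '[0, 0, 0, 0, 0, 0, 0, 0, 0, 0]'

```text
t: 8.6
ee_pos: [0.6706, 0.1395, 0.1834]
orientation: [-0.002, 0.733, 0.68, 0.001]
ft_force: [-2.4, 7.8, -0.6]
finger_gap: 0.0137
finger_force: 68.9
```

```bash
python3 arc.py -94 -8 10 .181;python3 - <<'E'
from h import *
T=cams.read_camera('top')[:,:,::-1];S=cams.read_camera('side')[:,:,::-1]
f=lambda i,x,y,w,h:cv2.resize(i[y:y+h,x:x+w],(400,300),interpolation=cv2.INTER_CUBIC)
cv2.imwrite('pics/c6.png',np.hstack([f(T,290,100,120,90),f(S,190,170,120,90)]))
E
```

```text
now [0.6706 0.1395 0.1834] yaw 85.6 q6 0.17 t 8.6 tilt [ 0.004 -0.002 -1.   ]
travel [-0.0016, 0.0123, 0.0023] rot [-0.1, -0.2, 7.6]
travel [-0.0043, 0.0253, 0.0023] rot [-0.1, -0.2, 15.6]
travel [-0.0088, 0.0378, 0.0023] rot [-0.1, -0.2, 23.6]
travel [-0.0149, 0.0495, 0.0022] rot [-0.2, -0.2, 31.6]
travel [-0.0226, 0.0603, 0.0022] rot [-0.2, -0.2, 39.6]
travel [-0.0318, 0.0699, 0.0021] rot [-0.2, -0.2, 47.6]
travel [-0.0422, 0.0781, 0.0021] rot [-0.2, -0.1, 55.6]
travel [-0.0536, 0.0848, 0.002] rot [-0.2, -0.1, 63.6]
travel [-0.0659, 0.0899, 0.002] rot [-0.2, -0.1, 71.6]
travel [-0.0787, 0.0932, 0.0019] rot [-0.2, -0.1, 79.6]
F [-2.4  7.8 -0.6] M [ 1.05  0.41 -0.09]
```

View pics/c6.png

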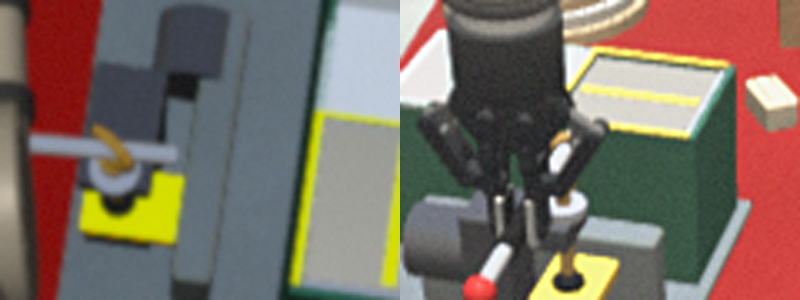

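The ring has turned with the bar: it lies diagonally at crop (95,130)–(125,165), about 125° done. I continue.

Emit:
carry_out --rotation '[[0, 0, 8], [0, 0, 16], [0, 0, 24], [0, 0, 32], [0, 0, 40], [0, 0, 48], [0, 0, 56], [0, 0, 64], [0, 0, 72]]' --travel '[[-0.001, 0.012, 0.0], [-0.004, 0.025, 0.001], [-0.008, 0.038, 0.001], [-0.014, 0.049, 0.001], [-0.022, 0.06, 0.001], [-0.031, 0.07, 0.001], [-0.041, 0.078, 0.002], [-0.053, 0.085, 0.002], [-0.065, 0.09, 0.002]]' --claw '[0, 0, 0, 0, 0, 0, 0, 0, 0]'

```text
t: 9.6
ee_pos: [0.7541, 0.0663, 0.1805]
orientation: [-0.002, 0.993, 0.118, -0.003]
ft_force: [-12.1, 5.3, 0.1]
finger_gap: 0.0138
finger_force: 69.5
```

```bash
python3 arc.py -166 -6 8 .180
```

```text
now [0.7541 0.0663 0.1805] yaw 13.6 q6 1.32 t 9.6 tilt [-0.006 -0.004 -1.   ]
travel [0.0008, 0.0096, 0.0005] rot [-0.2, 0.3, 5.6]
travel [-0.0007, 0.0194, 0.0005] rot [-0.2, 0.4, 11.6]
travel [-0.0032, 0.029, 0.0004] rot [-0.2, 0.4, 17.6]
travel [-0.0067, 0.0383, 0.0004] rot [-0.1, 0.4, 23.6]
travel [-0.0111, 0.0472, 0.0004] rot [-0.1, 0.4, 29.6]
travel [-0.0165, 0.0556, 0.0004] rot [-0.1, 0.4, 35.6]
travel [-0.0227, 0.0634, 0.0004] rot [-0.1, 0.4, 41.6]
travel [-0.0297, 0.0705, 0.0004] rot [-0.1, 0.4, 47.6]
F [-12.1   5.3   0.1] M [ 0.79  1.89 -0.45]
```

Emit:
carry_out --rotation '[[0, 0, 4], [0, 0, 8], [0, 0, 12], [0, 0, 16]]' --travel '[[0.001, 0.006, 0], [0, 0.013, 0], [-0.001, 0.02, 0], [-0.003, 0.026, 0]]' --claw '[0, 0, 0, 0]'

```text
t: 10.0
ee_pos: [0.7568, 0.0412, 0.1801]
orientation: [-0.002, 1.0, -0.02, -0.004]
ft_force: [-9.4, 7.0, -1.3]
finger_gap: 0.0133
finger_force: 69.3
```

```bash
python3 arc.py -182 -4 6 .180
```

```text
now [0.7568 0.0412 0.1801] yaw -2.3 q6 1.56 t 10.0 tilt [-0.008 -0.003 -1.   ]
travel [0.001, 0.0071, 0.0001] rot [-0.2, 0.5, 3.7]
travel [0.0003, 0.0137, 0.0001] rot [-0.1, 0.5, 7.7]
travel [-0.0008, 0.0202, 0.0001] rot [-0.1, 0.5, 11.7]
travel [-0.0024, 0.0266, 0.0001] rot [-0.1, 0.5, 15.7]
travel [-0.0044, 0.033, 0.0] rot [-0.1, 0.5, 19.7]
travel [-0.0069, 0.0391, 0.0] rot [-0.1, 0.5, 23.7]
F [-9.4  7.  -1.3] M [ 1.17  1.52 -0.43]
```

Emit:
carry_out --rotation '[[0, 0, 4], [0, 0, 8], [0, 0, 12], [0, 0, 16]]' --travel '[[0, 0.007, 0], [0, 0.014, 0], [-0.001, 0.02, 0], [-0.003, 0.027, 0]]' --claw '[0, 0, 0, 0]'

```text
t: 10.4
ee_pos: [0.7529, 0.0155, 0.1801]
orientation: [-0.002, 0.987, -0.158, -0.004]
ft_force: [-7.8, 11.4, -0.1]
finger_gap: 0.0138
finger_force: 69.3
```

```bash
python3 arc.py -198 -4 4 .180
```

```text
now [0.7529 0.0155 0.1801] yaw -18.2 q6 1.81 t 10.4 tilt [-0.009 -0.002 -1.   ]
travel [0.0005, 0.0073, 0.0] rot [-0.1, 0.5, 3.8]
travel [-0.0002, 0.0139, 0.0] rot [-0.1, 0.5, 7.8]
travel [-0.0013, 0.0204, 0.0] rot [-0.1, 0.5, 11.8]
travel [-0.0029, 0.0269, 0.0] rot [-0.1, 0.5, 15.8]
F [-7.8 11.4 -0.1] M [ 1.81  1.39 -0.54]
```

Emit:
carry_out --rotation '[[0, 0, 4], [0, 0, 8], [0, 0, 12]]' --travel '[[0, 0.007, 0], [0, 0.014, 0], [-0.001, 0.02, 0]]' --claw '[0, 0, 0]'

```text
t: 10.7
ee_pos: [0.7465, -0.0006, 0.1803]
orientation: [-0.004, 0.966, -0.26, -0.004]
ft_force: [-2.9, 21.2, -1.6]
finger_gap: 0.0137
finger_force: 69.3
```

```bash
python3 arc.py -210 -4 4 .180
```

```text
now [ 7.465e-01 -6.000e-04  1.803e-01] yaw -30.1 q6 1.99 t 10.7 tilt [-0.009 -0.006 -1.   ]
travel [0.0001, 0.0097, 0.0002] rot [-0.3, 0.5, 3.9]
travel [-0.0006, 0.0163, 0.0002] rot [-0.3, 0.5, 7.9]
travel [-0.0017, 0.0229, 0.0002] rot [-0.3, 0.5, 11.9]
travel [-0.0033, 0.0293, 0.0002] rot [-0.2, 0.5, 15.9]
F [-2.9 21.2 -1.6] M [3.6  0.33 0.21]
```

Emit:
carry_out --rotation '[[0, 0, 2], [0, 0, 4], [0, 0, 4]]' --travel '[[0, 0.004, 0], [0, 0.008, 0], [0, 0.008, 0]]' --claw '[0, 0, 0]'

```text
t: 11.0
ee_pos: [0.7444, -0.0043, 0.1809]
orientation: [-0.006, 0.957, -0.291, -0.002]
ft_force: [2.5, 25.4, -2.9]
finger_gap: 0.0137
finger_force: 70.3
```

```bash
python3 arc.py -214 -4 4 .180; python3 - <<'E'
from h import *
T=cams.read_camera('top')[:,:,::-1];S=cams.read_camera('side')[:,:,::-1]
f=lambda i,x,y,w,h:cv2.resize(i[y:y+h,x:x+w],(400,300),interpolation=cv2.INTER_CUBIC)
cv2.imwrite('pics/c7.png',np.hstack([f(T,290,110,80,60),f(S,200,180,80,60)]))
E
```

```text
now [ 0.7444 -0.0043  0.1809] yaw -33.8 q6 2.05 t 11.0 tilt [-0.007 -0.011 -1.   ]
travel [0.0003, 0.0121, 0.0008] rot [-0.6, 0.4, 4.2]
travel [-0.0004, 0.0187, 0.0007] rot [-0.6, 0.4, 8.2]
travel [-0.0016, 0.0253, 0.0006] rot [-0.6, 0.4, 12.2]
travel [-0.0032, 0.0317, 0.0006] rot [-0.6, 0.5, 16.2]
F [ 2.5 25.4 -2.9] M [ 4.14 -0.49  0.53]
```

View pics/c7.png

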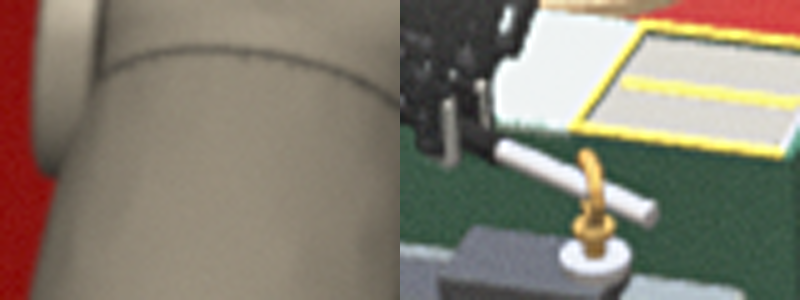

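The ring is now nearly edge-on at crop (590,185) and the force rose to 25 N with no further turning, so the screw is at its stop. I back off through the free play.

Emit:
carry_out --rotation '[[0, 0, -8], [0, 0, -16], [0, 0, -24], [0, 0, -24]]' --travel '[[-0.001, -0.014, 0], [-0.004, -0.028, 0], [-0.008, -0.042, 0], [-0.008, -0.042, 0]]' --claw '[0, 0, 0, 0]'

```text
t: 11.5
ee_pos: [0.7613, 0.028, 0.1809]
orientation: [-0.0, 0.996, -0.086, -0.0]
ft_force: [-0.4, -0.4, -2.3]
finger_gap: 0.0133
finger_force: 69.2
```

```bash
python3 arc.py -190 7 8 .180
```

```text
now [0.7613 0.028  0.1809] yaw -9.9 q6 1.68 t 11.5 tilt [-0. -0. -1.]
travel [-0.0053, -0.0103, 0.0009] rot [-0.0, 0.0, -6.9]
travel [-0.0074, -0.0217, 0.0009] rot [-0.0, 0.0, -13.9]
travel [-0.0109, -0.0328, 0.0009] rot [-0.0, 0.0, -20.9]
travel [-0.0156, -0.0433, 0.0009] rot [-0.0, 0.0, -27.9]
travel [-0.0217, -0.0532, 0.0009] rot [-0.0, 0.0, -34.9]
travel [-0.0289, -0.0623, 0.0009] rot [-0.0, 0.0, -41.9]
travel [-0.0372, -0.0705, 0.0009] rot [-0.0, 0.0, -48.9]
travel [-0.0463, -0.0775, 0.0009] rot [-0.0, 0.0, -55.9]
F [-0.4 -0.4 -2.3] M [ 0.01 -0.03  0.  ]
```

Emit:
carry_out --rotation '[[0, 0, -7], [0, 0, -14], [0, 0, -21], [0, 0, -28], [0, 0, -35], [0, 0, -42], [0, 0, -49], [0, 0, -49]]' --travel '[[-0.003, -0.011, 0], [-0.006, -0.022, 0], [-0.01, -0.033, 0], [-0.015, -0.043, 0], [-0.021, -0.053, 0], [-0.028, -0.062, 0], [-0.037, -0.07, 0], [-0.037, -0.07, 0]]' --claw '[0, 0, 0, 0, 0, 0, 0, 0]'

```text
t: 12.3
ee_pos: [0.7363, 0.1018, 0.1815]
orientation: [0.0, 0.943, 0.332, -0.0]
ft_force: [-0.4, -1.1, -1.3]
finger_gap: 0.0135
finger_force: 69.2
```

```bash
python3 arc.py -141 0 1 .180
```

```text
now [0.7363 0.1018 0.1815] yaw 38.8 q6 0.93 t 12.3 tilt [-0.001 -0.    -1.   ]
travel [0.0016, -0.0012, 0.0015] rot [-0.0, 0.0, -0.2]
F [-0.4 -1.1 -1.3] M [ 0.04 -0.   -0.02]
```

Emit:
carry_out --rotation '[[0, 0, 0], [0, 0, 0], [0, 0, 0], [0, 0, 0], [0, 0, 0], [0, 0, 0]]' --travel '[[0.01, 0, 0], [0.02, 0, 0], [0.03, 0, 0], [0.045, 0, 0], [0.058, 0, 0], [0.06, 0, 0]]' --claw '[0, 0, 0, 0, 0, 0]'

```text
t: 12.9
ee_pos: [0.7846, 0.1388, 0.1804]
orientation: [0.0, 0.944, 0.331, -0.0]
ft_force: [0.0, -0.6, -2.5]
finger_gap: 0.0136
finger_force: 69.3
```

```bash
python3 arc.py -141 0 1 .180; python3 - <<'E'
from h import *
T=cams.read_camera('top')[:,:,::-1];S=cams.read_camera('side')[:,:,::-1]
f=lambda i,x,y,w,h:cv2.resize(i[y:y+h,x:x+w],(400,300),interpolation=cv2.INTER_CUBIC)
cv2.imwrite('pics/c8.png',np.hstack([f(T,270,100,100,75),f(S,190,170,100,75)]))
E
```

```text
now [0.7846 0.1388 0.1804] yaw 38.6 q6 0.98 t 12.9 tilt [-0.  0. -1.]
travel [-0.0592, -0.0024, 0.0004] rot [0.0, 0.0, -0.4]
F [ 0.  -0.6 -2.5] M [-0.    0.03  0.05]
```

View pics/c8.png

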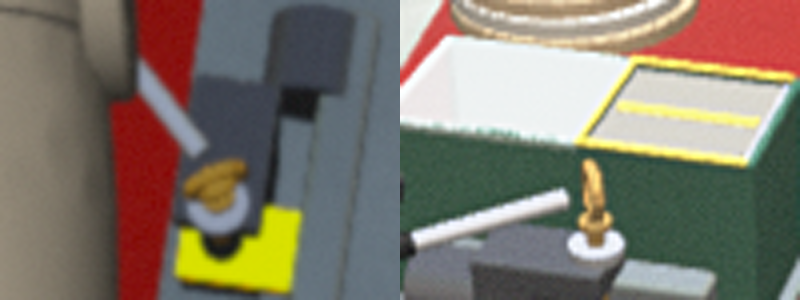

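The bar is out of the loop, tip at crop (203,148)/(567,198). The ring now lies with u ≈ −70°, a turn of about 237° (≥4.1 rad), which agrees with the stop.

```bash
python3 - <<'E'
from h import *
X,g=tri((320.8,137),(231.9,219.5));s,R=st()
print(X,g,'in tool',R.T@(X-s['ee_pos']))
rel([(.7,.22,.2,65),(.56,.27,.15,120),(.509,.264,.14,166.8)])
E
```

```text
[0.67876006 0.05178384 0.1919245 ] 0.0033542673073661965 in tool [-0.136247    0.00190571 -0.01124907]
now [0.7839 0.1384 0.1805] yaw 38.7 q6 0.97 t 13.0 tilt [-0.001  0.    -1.   ]
travel [-0.0145, -0.1161, -0.0194] rot [-0.0, 0.1, -26.3]
travel [-0.0925, -0.2427, 0.0306] rot [-0.0, 0.0, -81.3]
travel [-0.136, -0.2699, 0.0407] rot [-0.1, 0.0, -128.1]
```

Emit:
carry_out --rotation '[[0, 0, 0], [0, 0, -6], [0, 0, -14], [0, 0, -22], [0, 0, -30], [0, 0, -38], [0, 0, -46], [0, 0, -54], [0, 0, -62], [0, 0, -70]]' --travel '[[0, -0.02, -0.03], [-0.005, -0.06, -0.06], [-0.02, -0.1, -0.06], [-0.04, -0.14, -0.05], [-0.06, -0.18, -0.04], [-0.09, -0.22, -0.03], [-0.092, -0.243, -0.03], [-0.092, -0.243, -0.03], [-0.092, -0.243, -0.03], [-0.092, -0.243, -0.03]]' --claw '[0, 0, 0, 0, 0, 0, 0, 0, 0, 0]'

```text
t: 14.0
ee_pos: [0.5591, 0.2701, 0.2119]
orientation: [0.0, 0.58, 0.815, 0.0]
ft_force: [0.5, 0.2, -1.7]
finger_gap: 0.0133
finger_force: 69.3
```

```bash
python3 - <<'E'
from h import *
rel([(.510,.264,.13,166.8)])
E
```

```text
now [0.5591 0.2701 0.2119] yaw 109.1 q6 -0.01 t 14.0 tilt [-0.001  0.001 -1.   ]
travel [0.0104, -0.0484, 0.0819] rot [0.0, 0.1, -57.7]
```

Emit:
carry_out --rotation '[[0, 0, -8], [0, 0, -16], [0, 0, -24], [0, 0, -32], [0, 0, -40], [0, 0, -48], [0, 0, -56], [0, 0, -57.7], [0, 0, -57.7], [0, 0, -57.7]]' --travel '[[0.01, -0.03, 0.03], [0.01, -0.048, 0.05], [0.01, -0.048, 0.07], [0.01, -0.048, 0.08], [0.01, -0.048, 0.08], [0.01, -0.048, 0.08], [0.01, -0.048, 0.08], [0.01, -0.048, 0.08], [0.01, -0.048, 0.08], [0.01, -0.048, 0.08]]' --claw '[0, 0, 0, 0, 0, 0, 0, 0, 0, 0]'

```text
t: 15.0
ee_pos: [0.5109, 0.2645, 0.1315]
orientation: [0.0, 0.118, 0.993, -0.0]
ft_force: [-0.3, 0.4, -1.9]
finger_gap: 0.0135
finger_force: 69.4
```

```bash
python3 - <<'E'
from h import *
rel([(.510,.264,.051,166.8)])
E
```

```text
now [0.5109 0.2645 0.1315] yaw 166.4 q6 -0.99 t 15.0 tilt [-0. -0. -1.]
travel [0.0007, -0.0007, 0.0805] rot [-0.0, 0.0, -0.4]
```

Emit:
carry_out --rotation '[[0, 0, 0], [0, 0, 0], [0, 0, 0], [0, 0, 0], [0, 0, 0], [0, 0, 0], [0, 0, 0], [0, 0, 0], [0, 0, 0]]' --travel '[[0.001, 0, 0.03], [0.001, 0, 0.055], [0.001, 0, 0.07], [0.001, 0, 0.079], [0.001, 0, 0.08], [0.001, 0, 0.08], [0.001, 0, 0.08], [0.001, 0, 0.08], [0.001, 0, 0.08]]' --claw '[0, 0, 0, 0, 0, 0, 0.3, 0.55, 0.55]'

```text
t: 15.9
ee_pos: [0.5103, 0.2651, 0.0519]
orientation: [0.001, 0.117, 0.993, 0.0]
ft_force: [0.3, -0.9, 0.2]
finger_gap: 0.0469
finger_force: 0.0
```

Emit:
carry_out --rotation '[[0, 0, 0], [0, 0, 0], [0, 0, 0], [0, 0, 0], [0, 0, 0], [0, 0, 0], [0, 0, 0], [0, 0, 30], [0, 0, 30], [0, 0, 30]]' --travel '[[0, 0, 0], [0, 0, 0], [0, 0, -0.02], [0, 0, -0.05], [0, 0, -0.09], [0, 0, -0.13], [0, 0, -0.17], [0.02, 0.1, -0.2], [0.04, 0.15, -0.2], [0.06, 0.2, -0.2]]' --claw '[0.55, 0.55, 0.55, 0.55, 0.55, 0.55, 0.55, 0.55, 0.55, 0.55]'

```text
t: 16.9
ee_pos: [0.5047, 0.4107, 0.2478]
orientation: [0.001, 0.335, 0.942, 0.001]
ft_force: [2.0, -0.0, 0.0]
finger_gap: 0.0469
finger_force: 0.0
```

```bash
python3 - <<'E'
from h import *
T=cams.read_camera('top');S=cams.read_camera('side')
cv2.imwrite('pics/t9.png',T[:,:,::-1]);
f=lambda i,x,y,w,h:cv2.resize(i[y:y+h,x:x+w,::-1],(400,300),interpolation=cv2.INTER_CUBIC)
cv2.imwrite('pics/c9.png',np.vstack([np.hstack([f(T,190,160,120,90),f(S,220,280,120,90)]),np.hstack([f(T,370,180,160,120),f(S,180,180,160,120)])]))
for c in blobs(T,(15,20,150),(36,150,255),100):
    r=cv2.minAreaRect(c)
    if 150<r[0][1]<420 and 350<r[0][0]<540 and max(r[1])<40:
        q=cv2.boxPoints(r);w=np.array([plane('top',p,.03)[:2] for p in q]);e=[w[1]-w[0],w[2]-w[1]];L=max(e,key=np.linalg.norm)
        print(r[0],w.mean(0).round(4),[np.linalg.norm(x).round(3) for x in e],'long yaw',np.degrees(np.arctan2(L[1],L[0])).round(1))
rel([])
E
```

```text
(415.59735107421875, 262.539794921875) [ 0.4258 -0.1808] [np.float64(0.034), np.float64(0.057)] long yaw -138.1
(499.3486633300781, 210.5045928955078) [ 0.5587 -0.3838] [np.float64(0.057), np.float64(0.033)] long yaw -60.2
now [0.5026 0.4149 0.2461] yaw 141.3 q6 -0.32 t 17.0 tilt [ 0.001  0.002 -1.   ]
```

View pics/c9.png

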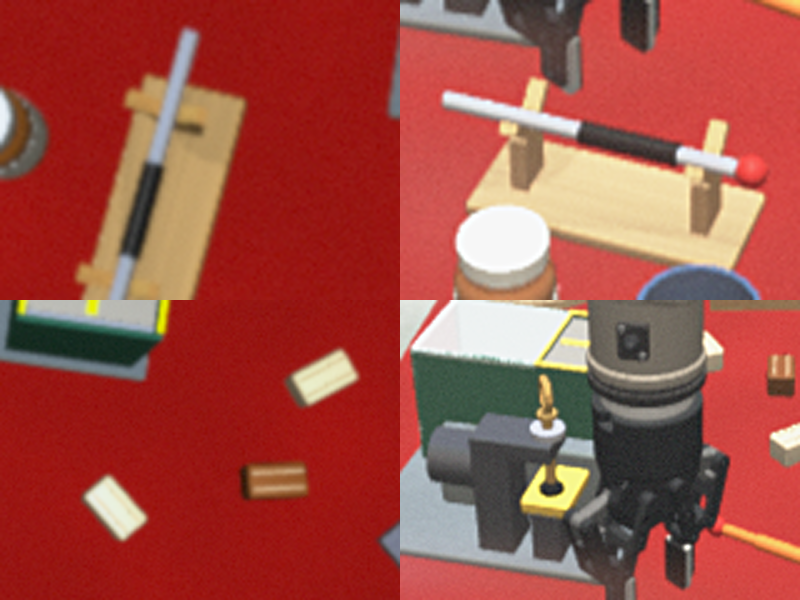

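The bar lies in the V rack as it did at first (tip crop (190,33), ball (752,170)). The scraps have not moved. I go to scrap A at (0.426,−0.181), long axis yaw 42°.

```bash
python3 - <<'E'
from h import *
rel([(.45,.1,.25,90),(.4258,-.1808,.13,42)])
E
```

```text
now [0.5026 0.4149 0.2461] yaw 141.3 q6 -0.32 t 17.0 tilt [ 0.001  0.002 -1.   ]
travel [-0.156, -0.2785, -0.0047] rot [0.1, -0.1, 51.3]
travel [-0.3129, -0.513, 0.1146] rot [0.0, -0.2, 99.3]
```

Emit:
carry_out --rotation '[[0, 0, 51], [0, 0, 51], [0, 0, 51], [0, 0, 51], [0, 0, 51], [0, 0, 51], [0, 0, 51], [0, 0, 60], [0, 0, 68], [0, 0, 76]]' --travel '[[-0.156, -0.278, 0], [-0.156, -0.278, 0], [-0.156, -0.278, 0], [-0.156, -0.278, 0], [-0.156, -0.278, 0], [-0.156, -0.278, 0], [-0.156, -0.278, 0], [-0.2, -0.34, 0.02], [-0.24, -0.4, 0.04], [-0.28, -0.46, 0.06]]' --claw '[0.7, 0.7, 0.7, 0.7, 0.7, 0.7, 0.7, 0.7, 0.7, 0.7]'

```text
t: 18.0
ee_pos: [0.4408, -0.0514, 0.2068]
orientation: [0.0, 0.843, 0.537, 0.0]
ft_force: [1.1, -0.4, -0.1]
finger_gap: 0.06
finger_force: 0.0
```

```bash
python3 - <<'E'
from h import *
rel([(.4258,-.1808,.11,42)])
E
```

```text
now [ 0.4408 -0.0514  0.2068] yaw 65.0 q6 0.15 t 18.0 tilt [-0.     0.001 -1.   ]
travel [-0.1236, 0.041, 0.0969] rot [0.1, -0.0, 23.0]
```

Emit:
carry_out --rotation '[[0, 0, 23], [0, 0, 23], [0, 0, 23], [0, 0, 23], [0, 0, 23], [0, 0, 23]]' --travel '[[-0.12, 0.04, 0.08], [-0.12, 0.04, 0.08], [-0.12, 0.04, 0.08], [-0.12, 0.04, 0.08], [-0.12, 0.04, 0.08], [-0.12, 0.04, 0.08]]' --claw '[0.7, 0.7, 0.7, 0.7, 0.7, 0.7]'

```text
t: 18.6
ee_pos: [0.4278, -0.1747, 0.1276]
orientation: [0.0, 0.932, 0.361, 0.0]
ft_force: [-0.6, 0.8, 0.1]
finger_gap: 0.06
finger_force: 0.0
```

```bash
python3 - <<'E'
from h import *
T=cams.read_camera('side')
for c in blobs(T,(15,20,150),(36,150,255),40):
    r=cv2.minAreaRect(c)
    if 180<r[0][1]<270 and 280<r[0][0]<420 and max(r[1])<50: print(np.round(r[0],1))
rel([(.4258,-.1808,.012,42)])
E
```

```text
[338.8 234.8]
[301.7 198.5]
[384.3 181.9]
now [ 0.428  -0.1745  0.1278] yaw 42.4 q6 0.28 t 18.6 tilt [ 0.     0.001 -1.   ]
travel [-0.006, 0.003, 0.1158] rot [0.1, -0.0, 0.4]
```

Emit:
carry_out --rotation '[[0, 0, 0], [0, 0, 0], [0, 0, 0], [0, 0, 0], [0, 0, 0], [0, 0, 0], [0, 0, 0], [0, 0, 0], [0, 0, 0], [0, 0, 0]]' --travel '[[-0.005, 0.003, 0.04], [-0.006, 0.003, 0.08], [-0.006, 0.003, 0.11], [-0.006, 0.003, 0.117], [-0.006, 0.003, 0.117], [-0.006, 0.003, 0.117], [-0.006, 0.003, 0.117], [-0.006, 0.003, 0.117], [-0.006, 0.003, 0.117], [-0.006, 0.003, 0.117]]' --claw '[0.7, 0.7, 0.7, 0.7, 0.7, 0.2, 0, 0, 0, 0]' --force 40

```text
t: 19.65
ee_pos: [0.4265, -0.182, 0.0118]
orientation: [0.002, 0.933, 0.361, 0.001]
ft_force: [0.7, 2.1, 6.2]
finger_gap: 0.0327
finger_force: 40.5
```

Emit:
carry_out --rotation '[[0, 0, 0], [0, 0, 0], [0, 0, 0], [0, 0, 0], [0, 0, 0], [0, 0, 0]]' --travel '[[0, 0, -0.03], [0, 0, -0.08], [0, 0, -0.13], [0, 0, -0.18], [0, 0, -0.22], [0, 0, -0.22]]' --claw '[0, 0, 0, 0, 0, 0]'

```text
t: 20.25
ee_pos: [0.4275, -0.1829, 0.2367]
orientation: [0.005, 0.933, 0.361, 0.004]
ft_force: [0.1, -0.6, -0.3]
finger_gap: 0.0332
finger_force: 40.7
```

```bash
python3 - <<'E'
from h import *
rel([(.663,-.151,.22,-7)])
E
```

```text
now [ 0.4275 -0.1829  0.2367] yaw 42.3 q6 0.26 t 20.2 tilt [ 0.003  0.013 -1.   ]
travel [0.1956, 0.1346, 0.0191] rot [0.6, -0.5, 49.3]
```

Emit:
carry_out --rotation '[[0, 0, 49.3], [0, 0, 49.3], [0, 0, 49.3], [0, 0, 49.3], [0, 0, 49.3], [0, 0, 49.3], [0, 0, 49.3], [0, 0, 49.3]]' --travel '[[0.195, 0.135, 0.01], [0.195, 0.135, 0.01], [0.195, 0.135, 0.01], [0.195, 0.135, 0.01], [0.195, 0.135, 0.01], [0.195, 0.135, 0.01], [0.195, 0.135, 0.01], [0.195, 0.135, 0.01]]' --claw '[0, 0, 0, 0, 0, 0, 0, 0]'

```text
t: 21.05
ee_pos: [0.6596, -0.1501, 0.2197]
orientation: [-0.0, 0.998, -0.06, -0.0]
ft_force: [-0.2, 0.0, -0.6]
finger_gap: 0.0329
finger_force: 40.7
```

```bash
python3 - <<'E'
from h import *
T=cams.read_camera('top');S=cams.read_camera('side')
f=lambda i,x,y,w,h:cv2.resize(i[y:y+h,x:x+w,::-1],(400,300),interpolation=cv2.INTER_CUBIC)
cv2.imwrite('pics/c10.png',np.hstack([f(T,350,110,120,90),f(S,200,130,120,90)]))
rel([(.663,-.151,.126,-7)])
E
```

```text
now [ 0.6596 -0.1504  0.2206] yaw -6.9 q6 1.35 t 21.1 tilt [ 0.  0. -1.]
travel [0.0034, 0.0002, 0.0946] rot [0.0, -0.0, 0.1]
```

View pics/c10.png

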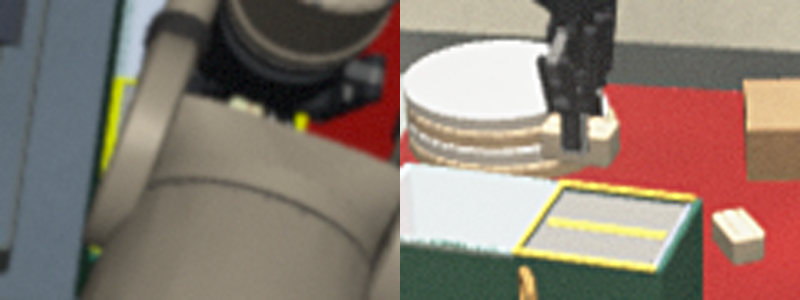

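The scrap is held over the flap (side crop (580,140), flap at (610,225)). I push down, let go and wait.

Emit:
carry_out --rotation '[[0, 0, 0], [0, 0, 0], [0, 0, 0], [0, 0, 0], [0, 0, 0], [0, 0, 0], [0, 0, 0], [0, 0, 0], [0, 0, 0], [0, 0, 0]]' --travel '[[0.003, 0, 0.03], [0.003, 0, 0.055], [0.003, 0, 0.075], [0.003, 0, 0.09], [0.003, 0, 0.097], [0.003, 0, 0.097], [0.003, 0, 0.097], [0.003, 0, 0.097], [0.003, 0, 0.097], [0.003, 0, 0.097]]' --claw '[0, 0, 0, 0, 0, 0, 0.55, 0.55, 0.55, 0.55]'

```text
t: 22.15
ee_pos: [0.6636, -0.1506, 0.1238]
orientation: [0.0, 0.998, -0.061, 0.001]
ft_force: [-0.1, -0.2, -0.3]
finger_gap: 0.0468
finger_force: 0.1
```

Emit:
carry_out --rotation '[[0, 0, 0], [0, 0, 0], [0, 0, 0], [0, 0, 0], [0, 0, 0], [0, 0, 0], [0, 0, 0], [0, 0, 0], [0, 0, 0], [0, 0, 0]]' --travel '[[0, 0, 0], [0, 0, 0], [0, 0, -0.02], [0, 0, -0.05], [0, 0, -0.09], [0, 0, -0.12], [-0.02, 0.05, -0.12], [-0.04, 0.1, -0.12], [-0.06, 0.15, -0.12], [-0.08, 0.19, -0.12]]' --claw '[0.55, 0.55, 0.55, 0.55, 0.55, 0.55, 0.6, 0.65, 0.7, 0.7]'

```text
t: 23.15
ee_pos: [0.563, -0.3255, 0.243]
orientation: [0.0, 0.998, -0.061, 0.0]
ft_force: [0.6, 0.4, -0.6]
finger_gap: 0.0596
finger_force: 0.0
```

```bash
python3 - <<'E'
from h import *
T=cams.read_camera('top');S=cams.read_camera('side')
f=lambda i,x,y,w,h:cv2.resize(i[y:y+h,x:x+w,::-1],(400,300),interpolation=cv2.INTER_CUBIC)
cv2.imwrite('pics/c11.png',np.hstack([f(T,360,60,160,120),f(S,180,160,160,120)]))
for n,I in(('top',T),('side',S)):
  for c in blobs(I,(15,20,150),(36,150,255),60):
    r=cv2.minAreaRect(c)
    if 180<r[0][1]<300 and 280<r[0][0]<540 and max(r[1])<50: print(n,np.round(r[0],1),plane(n,r[0],.03)[:2])
rel([(.5587,-.3838,.12,-60)])
E
```

```text
top [522. 197.] [ 0.59354548 -0.43913651]
side [301.4 198.1] [ 0.55821785 -0.37395674]
side [384.5 181.9] [ 0.29706179 -0.52287713]
now [ 0.5604 -0.3297  0.2429] yaw -7.4 q6 1.05 t 23.2 tilt [-0.001  0.002 -1.   ]
travel [0.0054, 0.0536, 0.123] rot [0.1, 0.0, 52.6]
```

View pics/c11.png

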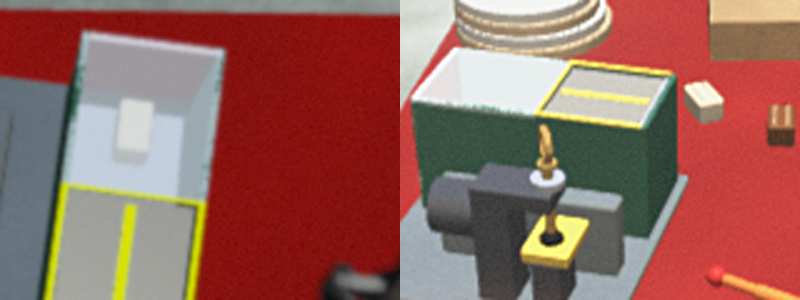

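Scrap A lies in the bin under the clear roof (crop (135,128)) and the flap is shut. Now scrap B.

Emit:
carry_out --rotation '[[0, 0, 8.5], [0, 0, 17], [0, 0, 25], [0, 0, 33], [0, 0, 41], [0, 0, 49], [0, 0, 52.6], [0, 0, 52.6], [0, 0, 52.6]]' --travel '[[0.003, 0.03, 0], [0.005, 0.053, 0.03], [0.005, 0.053, 0.06], [0.005, 0.053, 0.1], [0.005, 0.053, 0.12], [0.005, 0.053, 0.12], [0.005, 0.053, 0.12], [0.005, 0.053, 0.12], [0.005, 0.053, 0.12]]' --claw '[0.7, 0.7, 0.7, 0.7, 0.7, 0.7, 0.7, 0.7, 0.7]'

```text
t: 24.15
ee_pos: [0.5628, -0.3769, 0.1231]
orientation: [-0.0, 0.868, -0.496, 0.0]
ft_force: [-0.5, -0.2, -0.8]
finger_gap: 0.06
finger_force: 0.0
```

```bash
python3 - <<'E'
from h import *
rel([(.5587,-.3838,.012,-60)])
E
```

```text
now [ 0.5628 -0.3769  0.1231] yaw -59.5 q6 1.91 t 24.1 tilt [ 0. -0. -1.]
travel [0.0038, 0.0071, 0.1111] rot [-0.0, -0.0, 0.5]
```

Emit:
carry_out --rotation '[[0, 0, 0], [0, 0, 0], [0, 0, 0], [0, 0, 0], [0, 0, 0], [0, 0, 0], [0, 0, 0], [0, 0, 0], [0, 0, 0], [0, 0, 0]]' --travel '[[0.003, 0.006, 0.04], [0.003, 0.006, 0.08], [0.003, 0.006, 0.105], [0.003, 0.006, 0.112], [0.003, 0.006, 0.112], [0.003, 0.006, 0.112], [0.003, 0.006, 0.112], [0.003, 0.006, 0.112], [0.003, 0.006, 0.112], [0.003, 0.006, 0.112]]' --claw '[0.7, 0.7, 0.7, 0.7, 0.7, 0.2, 0, 0, 0, 0]' --force 40

```text
t: 25.15
ee_pos: [0.5601, -0.3838, 0.0135]
orientation: [0.0, 0.868, -0.497, 0.002]
ft_force: [0.2, -0.4, 7.0]
finger_gap: 0.0329
finger_force: 42.0
```

Emit:
carry_out --rotation '[[0, 0, 0], [0, 0, 0], [0, 0, 0], [0, 0, 0], [0, 0, 0], [0, 0, 0]]' --travel '[[0, 0, -0.03], [0, 0, -0.08], [0, 0, -0.13], [0, 0, -0.18], [0, 0, -0.22], [0, 0, -0.22]]' --claw '[0, 0, 0, 0, 0, 0]'

```text
t: 25.75
ee_pos: [0.5608, -0.3846, 0.2396]
orientation: [0.001, 0.868, -0.497, 0.007]
ft_force: [0.4, -0.2, -0.2]
finger_gap: 0.033
finger_force: 41.2
```

```bash
python3 - <<'E'
from h import *
rel([(.663,-.151,.22,-7)])
E
```

```text
now [ 0.5608 -0.3846  0.2396] yaw -59.6 q6 1.9 t 25.8 tilt [ 0.013 -0.004 -1.   ]
travel [-0.15, -0.2062, 0.0185] rot [0.1, -0.8, -52.6]
```

Emit:
carry_out --rotation '[[0, 0, -52.6], [0, 0, -52.6], [0, 0, -52.6], [0, 0, -52.6], [0, 0, -52.6], [0, 0, -52.6], [0, 0, -52.6], [0, 0, -52.6]]' --travel '[[-0.15, -0.206, 0.01], [-0.15, -0.206, 0.01], [-0.15, -0.206, 0.01], [-0.15, -0.206, 0.01], [-0.15, -0.206, 0.01], [-0.15, -0.206, 0.01], [-0.15, -0.206, 0.01], [-0.15, -0.206, 0.01]]' --claw '[0, 0, 0, 0, 0, 0, 0, 0]'

```text
t: 26.55
ee_pos: [0.6603, -0.1498, 0.2207]
orientation: [0.0, 0.998, -0.063, -0.0]
ft_force: [-0.6, 0.4, -0.9]
finger_gap: 0.0328
finger_force: 41.2
```

```bash
python3 - <<'E'
from h import *
rel([(.663,-.151,.126,-7)])
E
```

```text
now [ 0.6603 -0.1498  0.2207] yaw -7.2 q6 1.36 t 26.6 tilt [-0.001  0.    -1.   ]
travel [0.0029, 0.0008, 0.0947] rot [0.0, 0.0, -0.2]
```

Emit:
carry_out --rotation '[[0, 0, 0], [0, 0, 0], [0, 0, 0], [0, 0, 0], [0, 0, 0], [0, 0, 0], [0, 0, 0], [0, 0, 0], [0, 0, 0], [0, 0, 0]]' --travel '[[0.003, 0, 0.03], [0.003, 0, 0.055], [0.003, 0, 0.075], [0.003, 0, 0.09], [0.003, 0, 0.097], [0.003, 0, 0.097], [0.003, 0, 0.097], [0.003, 0, 0.097], [0.003, 0, 0.097], [0.003, 0, 0.097]]' --claw '[0, 0, 0, 0, 0, 0, 0.55, 0.55, 0.55, 0.55]'

```text
t: 27.55
ee_pos: [0.664, -0.1498, 0.1248]
orientation: [0.0, 0.998, -0.061, 0.001]
ft_force: [0.0, -0.8, 0.7]
finger_gap: 0.0472
finger_force: 0.1
```

Emit:
carry_out --rotation '[[0, 0, 0], [0, 0, 0], [0, 0, 0], [0, 0, 0], [0, 0, 0], [0, 0, 0], [0, 0, 0], [0, 0, 0], [0, 0, 0], [0, 0, 0]]' --travel '[[0, 0, 0], [0, 0, 0], [0, 0, -0.02], [0, 0, -0.05], [0, 0, -0.09], [0, 0, -0.12], [-0.02, 0.05, -0.12], [-0.04, 0.1, -0.12], [-0.06, 0.15, -0.12], [-0.08, 0.19, -0.12]]' --claw '[0.55, 0.55, 0.55, 0.55, 0.55, 0.55, 0.6, 0.65, 0.7, 0.7]'

```text
t: 28.55
ee_pos: [0.5634, -0.3246, 0.244]
orientation: [0.0, 0.998, -0.061, 0.0]
ft_force: [0.3, -0.0, -0.1]
finger_gap: 0.0597
finger_force: 0.0
```

```bash
python3 - <<'E'
from h import *
T=cams.read_camera('top');S=cams.read_camera('side')
cv2.imwrite('pics/c12.png',np.vstack([np.hstack([cv2.resize(I[:,:,::-1],(400,300),interpolation=cv2.INTER_AREA) for I in(T,S)]),np.hstack([cv2.resize(T[60:180,300:460,::-1],(400,300)),cv2.resize(S[160:280,180:340,::-1],(400,300))])]))
E
```

```text
(no output)
```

View pics/c12.png

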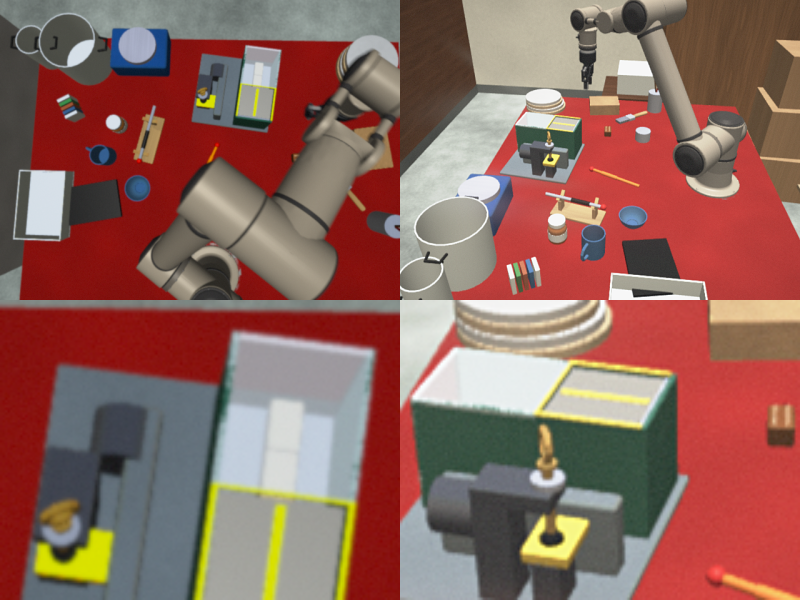

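Both scraps lie in the bin (crop (287,425) and (280,470)), and no cream scrap is left on the table. The bar is in its rack and the bystanders haven't moved. Before handing in I compare the flap stripe with the first picture.

```bash
python3 - <<'E'
from h import *
A=cv2.imread('pics/top0.png')[:,:,::-1].copy();B=cams.read_camera('top')
for I in(A,B):
    for c in blobs(I,(26,180,150),(33,255,255),60):
        r=cv2.minAreaRect(c)
        if 400<r[0][0]<420: print(np.round(cv2.boxPoints(r),1).tolist())
a=A[140:188,390:430].astype(int);b=B[140:188,390:430].astype(int);print('mean diff',abs(a-b).mean())
E
```

```text
[[404.70001220703125, 184.0], [410.20001220703125, 141.8000030517578], [413.5, 142.1999969482422], [408.0, 184.39999389648438]]
[[404.3999938964844, 183.89999389648438], [410.20001220703125, 141.8000030517578], [413.70001220703125, 142.1999969482422], [407.79998779296875, 184.39999389648438]]
mean diff 20.24565972222222
```

```bash
python3 -c "
from station import ticket
print(ticket.job_done())"
```

```text
the job is handed in; nothing more can be done
None
```

The job is handed in at about 29 s of the 208 s: the screw was turned clockwise with the bar to its stop, the bar is back in its rack, and both cream scraps are in the bin with the flap shut.

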